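# Sweep the spare pegs into the tilt-out bin and shut it

## Robot

A 6-joint arm with a two-finger parallel gripper is mounted at the origin on the work surface. World frame = base frame: x ahead of the robot, y to its left, z up, the work surface at z = 0. Lengths are in m, angles in rad, forces in N, time in s.
With the tool pointing down it reaches from about 0.35 to 0.775 m from the base axis. Payload 7.3 kg.
Tool frame: the origin (TCP) lies midway between the tips of the shut fingers; the grasp point (between the pads) lies 19 mm behind it; z points along the fingers, y is the line along which they close (so a half turn about z gives the same grasp; the last joint's range is limited). The gripper opens to 92 mm and grips with 3 to 60 N. Pads are 19 mm wide; open, the fingers measure 130 mm over their backs; the gripper's body (75 mm by 190 mm) begins 47 mm behind the grasp point.
Start: joints at [1, 0.342, 1.524, -0, 1.275, -0.146], TCP at [0.216, 0.478, 0.227] pointing down, gripper open.
Joint ranges: [-2.53, 2.53], [-0.77, 2.02], [0.04, 2.7], [-1, 4.14], [0.28, 2.66], [-3.11, 3.11]. Speed limits (rad/s): [2.57, 2.57, 3.14, 3.14, 3.14, 3.14].

## Interface

Orientations are given as a unit quaternion [w, x, y, z].
In Python, from cell import sensors, viewer, workorder gives the robot as it stands.
- The arm moves only by the tool servo_tool, never from a script. Its arguments are lists of equal length, an entry for each row: "dp": the shift along the tool's x, y, z in m, a list of three; "rot": the turn, a rotation vector about the tool's x, y, z in degrees, a list of three. A call has 1 to 12 rows; each row is the pose to reach, as a shift and turn from the pose commanded when the call began, along the tool's axes at that moment; what a row does not reach only later rows make up. A row lasts 1/8 s, in which the tool goes at most 62.5 mm and 10.7 degrees, less where a joint would pass 70% of its speed; a pose out of reach is approached as far as the arm can. A call with a gripper value outside its range is refused whole. "fingers" is the closure in counts, from 0 (fully open) to 255 (shut), set as the call begins (left out, the last holds). The fingers move at their own pace and stop on an object; "force" is the grip in N (left out, the last holds). Time passes only in rows, so rows that repeat a pose let the fingers close. It gives the time, the measured TCP pose, the force, the opening and the grip force at its end, in the units of the state.
- sensors.sense(): the state, without advancing time (a new reading comes with each control period).
- viewer.capture(name): name is "side" or "top"; returns a dict with "color" (420x560x3 uint8, red, green, blue), "depth" (420x560 float32, m along the optical axis (not along the pixel's ray), 0 where there is no reading), "camera_matrix" (3x3 intrinsics, pixels), "dist" ([k1, k2, p1, p2, k3] as OpenCV has them; the pictures are not rectified), "R" (3x3) and "t" (3): a world point X has camera coordinates R X + t. Camera axes: x right, y down, z forward; pixel columns grow to the right and rows downward; lengths in m; the calibration is good to about 2 mm. A picture is of the moment at which its call begins.
- workorder.finish_job(): hands the job in; it is judged then, once.
The state is a dict: "clock": time; "joint_positions": joint angles; "qd": joint speeds; "tau": joint torques, N m; "tool_pos": TCP position; "orientation": TCP orientation; "contact_force": force on the tool from outside, world axes, zero at the start; "ft_torque": the same for the moment, N m; "gripper_width": opening from 0.0 (shut) to 1.0 (fully open); "grasp_force": force on a finger pad.
Only numpy, scipy, OpenCV 4.12 (cv2) and the standard library are available. Lean on these libraries where they do the work, as an engineer would, in place of code of your own. Each camera call takes 0.05 s, during which the arm holds its last target. There are 200 camera calls.

## Task

With the fingers, sweep the three loose wooden pegs along the ledge top and over its front edge into the tilted-out bin below; slide them, do not pick any of them up. Leave the comb, the rattle and the other things on the ledge where they are. When all three pegs are in the bin, push the bin fully shut and draw clear.

Things in the scene. Friction and masses are not known exactly. Their poses are not given: they have to be found in the camera images.
- ledge: Fixed ledge, 740 mm wide (its y), 270 mm deep (its x), concrete top 170 mm above the work surface. Origin: at work-surface height under the middle of the top's front edge (nearest the robot); x level to the back, z up; place and yaw vary. At the back, from x = 262 mm, a pegboard strip stands 60 mm above the top, with four 12 mm pegs sticking 30 mm forward. The tilt-out bin is under the front.
- ledge_edge (a point): Middle of the top front edge of the ledge (ledge x = 0, y = 0, 170 mm up). What is pushed slowly over this edge towards the robot, within 170 mm either side of this point, drops into the open bin.
- bin (a joint): Tilt of the plywood bin, rad: 0 = shut, panel upright against the ledge front; starts at 0.46 to 0.58, top tilted out to the robot; stop at 0.62. Friction holds it at any tilt; 2 to 6 N at the rim moves it; it stays shut. Front panel 376 wide, 152 high, 12 mm thick; floor 112 mm deep, back wall 75 mm high. Tilted out, it leaves a mouth 65 to 85 mm wide before the ledge edge.
- bin_rim (a point): Middle of the outer (robot-side) top edge of the bin's front panel; moves with the bin. Pushing the panel near its top level towards the ledge (ledge +x) shuts the bin; shut, this point lies 12 mm in front of the ledge edge and 6 mm below the ledge top.
- bin_hinge (a point): On the bin's hinge line: middle of the foot of the front panel's inner face, 12 mm above the work surface, under the ledge edge. Axes turn with the bin: x from the panel to the bin's back wall (shut: ledge x), y along the ledge, z up along the panel. Inside of the bin: x 0 to 110 mm, y -180 to 180 mm, z from 6 mm (floor) up.
- peg0: One of three like spare pegs, bare light wood, flat-sided T lying flat: shank 30 x 14 mm along its x, head 10 x 24 mm at its +x end, 40 mm long, 16 mm high, about 12 g. Origin: its middle, 8 mm above the ledge top. Starts 60 to 110 mm behind the front edge, any yaw. Five places 70 mm apart along the ledge, up to 150 mm either side of its middle, hold the pegs, comb and rattle in any order.
- peg1: One of three like spare pegs, bare light wood, flat-sided T lying flat: shank 30 x 14 mm along its x, head 10 x 24 mm at its +x end, 40 mm long, 16 mm high, about 12 g. Origin: its middle, 8 mm above the ledge top. Starts 60 to 110 mm behind the front edge, any yaw. Five places 70 mm apart along the ledge, up to 150 mm either side of its middle, hold the pegs, comb and rattle in any order.
- peg2: One of three like spare pegs, bare light wood, flat-sided T lying flat: shank 30 x 14 mm along its x, head 10 x 24 mm at its +x end, 40 mm long, 16 mm high, about 12 g. Origin: its middle, 8 mm above the ledge top. Starts 60 to 110 mm behind the front edge, any yaw. Five places 70 mm apart along the ledge, up to 150 mm either side of its middle, hold the pegs, comb and rattle in any order.
- comb: Yellow plastic comb lying flat, 90 mm long roughly across the ledge's front edge (along ledge x), 28 mm wide, 6 mm high; in the row with the pegs; stands or lies on the ledge top; a bystander, must stay where it is. Origin: centre of its underside.
- rattle: Plastic dumbbell rattle lying along ledge x, 90 mm long, with 32 mm square rounded ends, 32 mm high; in the row with the pegs; stands or lies on the ledge top; a bystander, must stay where it is. Origin: centre of its underside.
- teether: Purple silicone teething ring lying flat, 56 mm across, 14 mm high, at the back (about 212 mm behind the front edge); stands or lies on the ledge top; a bystander, must stay where it is. Origin: centre of its underside.
- sippy_lid: Round stainless steel sippy lid with a spout, 56 mm across, 32 mm high, at the back (about 212 mm behind the front edge); stands or lies on the ledge top; a bystander, must stay where it is. Origin: centre of its underside.
- cup: Open steel cup, 66 mm across, 85 mm high, near the ledge's left (+y) end, 300 mm or more from its middle; stands or lies on the ledge top; a bystander, must stay where it is. Origin: centre of its underside.
- jar: Clear jar with a cap, 60 mm across, 75 mm high, near the ledge's right (-y) end, 300 mm or more from its middle; stands or lies on the ledge top; a bystander, must stay where it is. Origin: centre of its underside.
There are look-alikes about, which are no part of the job. Leave any red look-alike of the peg1 alone. What is shaped like the peg2 but turquoise is not meant.

How it is judged:
On the way, in this order (a step that is already met when the one before it is completed fails the run):
1. all three pegs lie in the open bin (x of peg0 in the frame of bin_hinge between -0.003 and 0.113 m and y of peg0 in the frame of bin_hinge between -0.183 and 0.183 m and z of peg0 in the frame of bin_hinge between 0 and 0.125 m and x of peg1 in the frame of bin_hinge between -0.003 and 0.113 m and y of peg1 in the frame of bin_hinge between -0.183 and 0.183 m and z of peg1 in the frame of bin_hinge between 0 and 0.125 m and x of peg2 in the frame of bin_hinge between -0.003 and 0.113 m and y of peg2 in the frame of bin_hinge between -0.183 and 0.183 m and z of peg2 in the frame of bin_hinge between 0 and 0.125 m and value of joint bin above 0.2 rad), for 0.2 s.
2. the bin is pushed shut (value of joint bin below 0.04 rad), for 0.2 s.
At the end, for the whole second after the job is handed in: All three pegs are inside the bin and at rest (under 0.05 m/s), and the bin is shut to within 0.04 rad (x of peg0 in the frame of bin_hinge between -0.003 and 0.113 m and y of peg0 in the frame of bin_hinge between -0.183 and 0.183 m and z of peg0 in the frame of bin_hinge between 0 and 0.125 m and x of peg1 in the frame of bin_hinge between -0.003 and 0.113 m and y of peg1 in the frame of bin_hinge between -0.183 and 0.183 m and z of peg1 in the frame of bin_hinge between 0 and 0.125 m and x of peg2 in the frame of bin_hinge between -0.003 and 0.113 m and y of peg2 in the frame of bin_hinge between -0.183 and 0.183 m and z of peg2 in the frame of bin_hinge between 0 and 0.125 m and linear speed of each of peg0, peg1, peg2 below 0.05 m/s and value of joint bin below 0.04 rad); the robot touches nothing.
It fails at once if a peg is lifted (its middle more than 22 mm above where it lies on the ledge) (height (world z) of any of peg0, peg1, peg2 above 0.2 m).
It fails at once if the comb, rattle, teething ring, lid, cup or jar is moved more than 20 mm (distance of any of comb, rattle, teether, sippy_lid, cup, jar from where it was at the start of the episode above 0.02 m).
It also fails if it takes over 67 s, if anything falls off the work surface, if the arm or the gripper's body presses on something with over 40 N, if the wrist force passes 120 N, or if a joint passes its speed limit or range.

## Working session

There is one attempt and no reset: what is moved stays moved. The work goes in short steps, Python scripts to look and compute and a tool call to move; the robot and the scene stay as the last step left them, time stands still between calls to the robot, and variables do not carry over. Pictures are saved under pics/ and viewed, at most 10 in all, crops included, and the job is handed in when it is done.

Besides the shell and the picture viewer there is one more tool, called in YAML: its name, and indented under it one key for each argument. servo_tool: Moves the arm, as the interface text tells. Its arguments: {"type":"object","properties":{"dp":{"type":"array","items":{"type":"array","items":{"type":"number"}}},"rot":{"type":"array","items":{"type":"array","items":{"type":"number"}}},"fingers":{"type":"number"},"force":{"type":"number"}},"required":["dp","rot"]}

```bash
mkdir -p pics; cat > h.py <<'E'
import numpy as np, cv2, pickle
from cell import sensors, viewer, workorder
def cap(n,f=None):
    c=viewer.capture(n)
    if f: cv2.imwrite('pics/'+f,c['color'][:,:,::-1])
    pickle.dump(dict(c),open(n+'.pkl','wb'))
    return c
def cloud(c):
    K=np.array(c['camera_matrix']);d=np.array(c['dist']);D=c['depth']
    h,w=D.shape;u,v=np.meshgrid(np.arange(w),np.arange(h))
    p=cv2.undistortPoints(np.stack([u,v],-1).reshape(-1,1,2).astype(float),K,d).reshape(h,w,2)
    X=np.dstack([p*D[...,None],D])
    return (X-np.array(c['t']))@np.array(c['R'])
E
python3 - <<'E'
from h import *
print(sensors.sense())
for n in('top','side'):
    c=cap(n,n+'0.png'); print(n,c['R'],c['t'])
E
```

```text
{'clock': 0.0, 'joint_positions': array([ 9.99990205e-01,  3.42750800e-01,  1.52503091e+00, -1.72473162e-05,
        1.27539960e+00, -1.46036108e-01]), 'qd': array([ 0.00086892, -0.00105933, -0.00038239, -0.00052016, -0.00135728,
       -0.00027659]), 'tau': array([-1.24036437e-04, -4.31223679e+01, -2.44216937e+01,  7.16327643e-02,
        5.57912013e-02, -8.66563755e-05]), 'tool_pos': array([0.21613356, 0.47799127, 0.22602555]), 'orientation': array([-2.70924118e-04,  2.10789388e-01,  9.77531177e-01, -7.46745817e-04]), 'contact_force': array([-0.06529512, -0.54858522, -0.08739252]), 'ft_torque': array([0.01462292, 0.0396997 , 0.00035406]), 'grasp_force': 0.0, 'gripper_width': 1.0038782309535135}
top [[ 0.02905658 -0.99956233 -0.00555507]
 [-0.99683897 -0.0285654  -0.07413561]
 [ 0.07394448  0.00769164 -0.9972327 ]] [0.0289495  0.60574566 1.07453449]
side [[ 1.22149165e-01 -9.92511750e-01 -9.20379788e-05]
 [-6.72767048e-01 -8.27297668e-02 -7.35214448e-01]
 [ 7.29701364e-01  8.98677511e-02 -6.77834572e-01]] [-0.05603791  0.50417726  0.81190149]
```

View pics/top0.png

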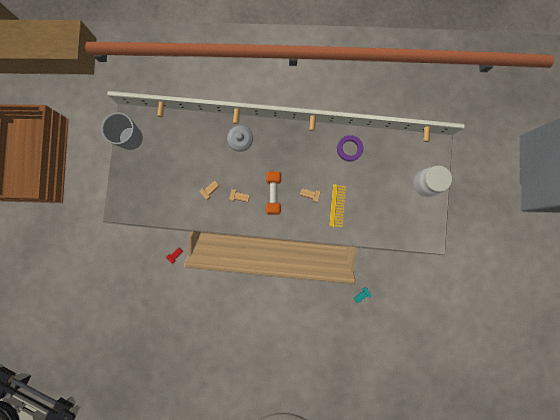

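View pics/side0.png

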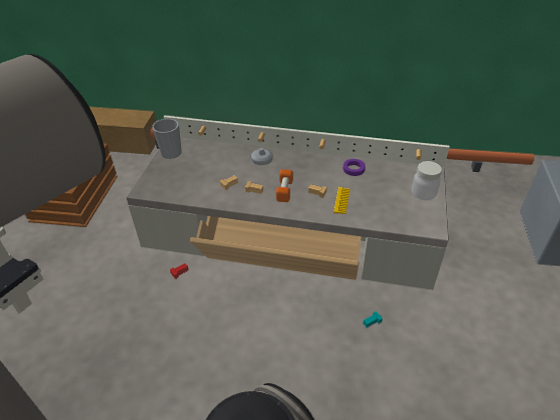

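The top view shows the loose wooden pegs at (209,189), (239,196) and (310,195). Between them are the rattle at (273,193) and the comb at (338,206). Things that could be taken for them are the red peg (174,255), the turquoise peg (362,295) and the four board pegs at (160,108), (236,115), (312,122) and (426,133). I choose the three bare-wood ones lying loose on the top. Next I measure them and take a close crop.

```bash
cat > m.py <<'E'
from h import *
import sys
c=pickle.load(open('top.pkl','rb'));P=cloud(c)
im=c['color']
cv2.imwrite('pics/crop1.png',cv2.resize(im[165:290,180:365,::-1],(740,500),interpolation=cv2.INTER_CUBIC))
# ledge top plane points z~.17
z=P[...,2]; hsv=cv2.cvtColor(im,cv2.COLOR_RGB2HSV)
top=(abs(z-.17)<.008)&(c['depth']>0)
v,u=np.nonzero(top); print('top z',np.median(z[top]),top.sum())
# front edge: per column last row that is ledge
E=[]
for col in range(115,440,5):
    r=np.nonzero(top[200:260,col])[0]
    if len(r): E.append(P[200+r.max(),col,:2])
E=np.array(E)
for _ in range(4):
    a=np.polyfit(E[:,1],E[:,0],1);r=E[:,0]-np.polyval(a,E[:,1]);E=E[abs(r)<max(.004,np.std(r)*1.5)]
yaw=np.arctan(-a[0]);ex=np.array([np.cos(yaw),np.sin(yaw)]);ey=np.array([-ex[1],ex[0]])
print('edge x=%.4f*y+%.4f'%tuple(a),'yaw',np.degrees(yaw),len(E))
s=P[top][:,:2]@ey; lo,hi=np.percentile(s,[.05,99.95]);print('y ext',lo,hi)
mid=(lo+hi)/2; O=np.array([np.polyval(a,0),0]); O=O+ey*(mid-O@ey)
print('edge mid',O)
L=np.dstack([(P[...,:2]-O)@ex,(P[...,:2]-O)@ey,z])
np.savez('frame.npz',O=O,yaw=yaw)
def rep(n,m):
    q=L[m];w=P[m];print(n,m.sum(),'ledge c',q.mean(0).round(4),'min',np.percentile(q,1,axis=0).round(3),'max',np.percentile(q,99,axis=0).round(3),'world',w.mean(0).round(3))
obj=(z>.178)&(z<.29)&(L[...,0]>.01)&(L[...,0]<.255)&(abs(L[...,1])<.38)
n,lab,st,cen=cv2.connectedComponentsWithStats(obj.astype(np.uint8))
for i in range(1,n):
    if st[i,4]>25: rep('%s'%cen[i].round(0),lab==i)
yel=(hsv[...,0]>22)&(hsv[...,0]<32)&(hsv[...,1]>180)&(L[...,0]>.02)
rep('comb',yel)
rod=(z>.2)&(L[...,0]>.255)&(hsv[...,1]>120)&(hsv[...,0]<12); rep('rod',rod)
b=(L[...,0]<-.02)&(L[...,0]>-.13)&(abs(L[...,1])<.18)&(z>.12)&(z<.17); rep('rim',b)
E
python3 m.py
```

```text
top z 0.1710232137341768 37347
edge x=0.0675*y+0.5297 yaw -3.8626755013824745 65
y ext -0.5382215083550789 0.44482520883503474
edge mid [ 0.52416094 -0.08219515]
[162. 110.] 36 ledge c [0.2421 0.3774 0.2151] min [0.231 0.375 0.21 ] max [0.255 0.38  0.219] world [0.791 0.278 0.215]
[236. 117.] 72 ledge c [0.2416 0.2223 0.2152] min [0.23  0.217 0.209] max [0.254 0.228 0.22 ] world [0.78  0.123 0.215]
[312. 124.] 75 ledge c [0.242  0.0629 0.2152] min [0.23  0.057 0.208] max [0.255 0.068 0.22 ] world [ 0.77  -0.036  0.215]
[240. 138.] 521 ledge c [0.2043 0.2125 0.1878] min [0.179 0.187 0.179] max [0.231 0.239 0.204] world [0.742 0.116 0.188]
[426. 135.] 78 ledge c [ 0.2419 -0.1759  0.2149] min [ 0.231 -0.183  0.206] max [ 0.255 -0.171  0.219] world [ 0.754 -0.274  0.215]
[350. 148.] 350 ledge c [ 0.2064 -0.0241  0.1846] min [ 0.18  -0.05   0.179] max [0.233 0.002 0.188] world [ 0.728 -0.12   0.185]
[432. 181.] 915 ledge c [ 0.1445 -0.1886  0.2329] min [ 0.119 -0.22   0.18 ] max [ 0.173 -0.166  0.25 ] world [ 0.656 -0.28   0.233]
[273. 193.] 480 ledge c [0.0927 0.1299 0.1993] min [0.049 0
[... 683 characters left out ...]
is=0).round(3),'max',np.percentile(q,99,axis=0).round(3),'world',w.mean(0).round(3))
  ret = um.true_divide(
Traceback (most recent call last):
  File "m.py", line 33, in <module>
    rod=(z>.2)&(L[...,0]>.255)&(hsv[...,1]>120)&(hsv[...,0]<12); rep('rod',rod)
                                                                 ~~~^^^^^^^^^^^
  File "m.py", line 26, in rep
    q=L[m];w=P[m];print(n,m.sum(),'ledge c',q.mean(0).round(4),'min',np.percentile(q,1,axis=0).round(3),'max',np.percentile(q,99,axis=0).round(3),'world',w.mean(0).round(3))
                                                                     ~~~~~~~~~~~~~^^^^^^^^^^^^
IndexError: index -1 is out of bounds for axis 0 with size 0
```

View pics/crop1.png

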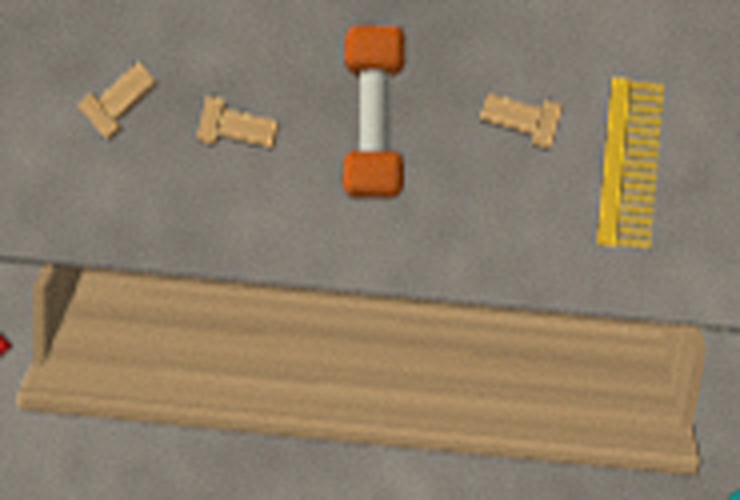

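The crop shows three T-shaped wooden pegs. The rattle sits between the second and third, and the comb is to the right. The y extent was spoiled by other things at the same height as the top, so I refine it using the connected ledge component.

```bash
python3 - <<'E'
import re
s=open('m.py').read()
s=s.replace("v,u=np.nonzero(top)","n,lab,st,_=cv2.connectedComponentsWithStats(cv2.erode(top.astype(np.uint8),np.ones((3,3))));top=cv2.dilate((lab==1+st[1:,4].argmax()).astype(np.uint8),np.ones((3,3)))>0;v,u=np.nonzero(top)")
s=s[:s.index('rod=')]+'''
for q in [(200,49),(350,54),(500,59)]: print('rod',P[q[1],q[0]].round(3))
b=(L[...,0]<-.02)&(L[...,0]>-.13)&(abs(L[...,1])<.19)&(z>.125)&(z<.17); rep('rim',b)
for n,m in (('peg',obj),):
  n,lab,st,cen=cv2.connectedComponentsWithStats((obj&(z<.195)).astype(np.uint8))
  for i in range(1,n):
    if 120<st[i,4]<200:
      q=L[lab==i][:,:2]; q0=q-q.mean(0); w,V=np.linalg.eigh(q0.T@q0); print('pegaxis',q.mean(0).round(3),V[:,1].round(2))
print('peg cam', [L[r,k].round(3) for k,r in ((209,189),(239,196),(310,195))])
'''
open('m.py','w').write(s)
E
python3 m.py
```

```text
top z 0.17101394730294409 36766
edge x=0.0675*y+0.5297 yaw -3.8626755013824745 65
y ext -0.2937303096566672 0.44471445835690415
edge mid [0.53239232 0.0397175 ]
[161. 110.] 73 ledge c [0.2417 0.2582 0.2155] min [0.23  0.253 0.21 ] max [0.255 0.265 0.219] world [0.791 0.281 0.216]
[236. 117.] 72 ledge c [0.2416 0.1001 0.2152] min [0.23  0.095 0.209] max [0.254 0.106 0.22 ] world [0.78  0.123 0.215]
[121. 131.] 994 ledge c [0.1886 0.3327 0.226 ] min [0.155 0.298 0.18 ] max [0.217 0.36  0.258] world [0.743 0.359 0.226]
[312. 124.] 75 ledge c [ 0.242  -0.0593  0.2152] min [ 0.23  -0.065  0.208] max [ 0.255 -0.054  0.22 ] world [ 0.77  -0.036  0.215]
[240. 138.] 521 ledge c [0.2043 0.0903 0.1878] min [0.179 0.065 0.179] max [0.231 0.117 0.204] world [0.742 0.116 0.188]
[426. 135.] 78 ledge c [ 0.2419 -0.2981  0.2149] min [ 0.231 -0.305  0.206] max [ 0.255 -0.293  0.219] world [ 0.754 -0.274  0.215]
[350. 148.] 350 ledge c [ 0.2064 -0.1463  0.1846] min [ 0.18  -0.173  0.179] max [ 0.233 -0.12   0.188] world [ 0.728 -0.12   0.185]
[432. 181.] 915 ledge c [ 0.1445 -0.3108  0.2329] min [ 0.11
[... 404 characters left out ...]
08 -0.05   0.19 ] world [ 0.626 -0.038  0.187]
[238. 196.] 152 ledge c [0.0797 0.0804 0.1867] min [0.07  0.059 0.18 ] max [0.092 0.099 0.19 ] world [0.617 0.115 0.187]
comb 202 ledge c [ 0.0822 -0.1261  0.1768] min [ 0.039 -0.143  0.173] max [ 0.125 -0.118  0.181] world [ 0.606 -0.092  0.177]
rod [0.993 0.232 0.065]
rod [ 0.991 -0.138  0.064]
rod [ 0.992 -0.514  0.063]
rim 1819 ledge c [-0.0689 -0.      0.1393] min [-0.081 -0.185  0.125] max [-0.025  0.186  0.149] world [0.464 0.044 0.139]
pegaxis [0.087 0.144] [-0.74  0.67]
pegaxis [ 0.098 -0.071] [0.2  0.98]
pegaxis [0.08 0.08] [0.13 0.99]
peg cam [array([0.089, 0.144, 0.187]), array([0.081, 0.079, 0.187]), array([ 0.097, -0.07 ,  0.188])]
```

Measurements agree with the sizes given: peg tops are at 187 mm, the ledge is 738 mm wide, and the spacing is about 70 mm. In the ledge frame the pegs are at A (.087,.144), B (.080,.080) and C (.098,-.071). I close the fingers, turn to the ledge yaw and go above the spot behind B.

servo_tool:
  dp:
    - [-0.03, -0.01, -0.02]
    - [-0.08, -0.02, -0.03]
    - [-0.13, -0.035, -0.03]
    - [-0.18, -0.05, -0.03]
    - [-0.23, -0.063, -0.03]
    - [-0.28, -0.077, -0.03]
    - [-0.33, -0.09, -0.03]
    - [-0.38, -0.104, -0.03]
    - [-0.43, -0.118, -0.03]
    - [-0.48, -0.132, -0.03]
    - [-0.52, -0.143, -0.03]
    - [-0.553, -0.152, -0.03]
  rot:
    - [0, 0, -2]
    - [0, 0, -4]
    - [0, 0, -6]
    - [0, 0, -8]
    - [0, 0, -10]
    - [0, 0, -12]
    - [0, 0, -14]
    - [0, 0, -16]
    - [0, 0, -18]
    - [0, 0, -20]
    - [0, 0, -20.5]
    - [0, 0, -20.5]
  fingers: 255
  force: 20

```text
clock: 1.6
tool_pos: [0.6585, 0.1105, 0.2558]
orientation: [-0.001, 0.034, 0.999, -0.0]
contact_force: [-0.6, 1.0, -0.6]
gripper_width: 0.005
grasp_force: 0.0
```

servo_tool:
  dp:
    - [0, 0, 0]
    - [0, 0, 0]
  rot:
    - [0, 0, 0]
    - [0, 0, 0]

```text
clock: 1.85
tool_pos: [0.6569, 0.1125, 0.2562]
orientation: [-0.001, 0.033, 0.999, 0.0]
contact_force: [-0.2, -0.1, -0.5]
gripper_width: 0.005
grasp_force: 0.0
```

```bash
cat > w.py <<'E'
from h import *
from scipy.spatial.transform import Rotation as Rr
f=np.load('frame.npz');O=f['O'];y=float(f['yaw']);ex=np.array([np.cos(y),np.sin(y)]);ey=np.array([-ex[1],ex[0]])
s=sensors.sense();p=s['tool_pos'];q=s['orientation'];M=Rr.from_quat([q[1],q[2],q[3],q[0]]).as_matrix()
print('t',s['clock'],'ledge',((p[:2]-O)@ex).round(4),((p[:2]-O)@ey).round(4),p[2].round(4),'yaxis deg off',np.degrees(np.arctan2(M[1,1],M[0,1])-np.arctan2(ey[1],ey[0])).round(2),'zax',M[:,2].round(3),'F',s['contact_force'].round(1),'w',s['gripper_width'],'q',s['joint_positions'].round(2))
E
python3 w.py
```

```text
t 1.85 ledge 0.1193 0.081 0.2562 yaxis deg off 0.03 zax [-0.001  0.    -1.   ] F [-0.2 -0.1 -0.5] w 0.0052670496123121075 q [ 0.05  0.6   1.02  0.    1.52 -1.45]
```

servo_tool:
  dp:
    - [0, 0, 0.03]
    - [0, 0, 0.05]
    - [0, 0, 0.065]
    - [0, 0, 0.073]
    - [0, 0, 0.08]
    - [0, 0, 0.08]
  rot:
    - [0, 0, 0]
    - [0, 0, 0]
    - [0, 0, 0]
    - [0, 0, 0]
    - [0, 0, 0]
    - [0, 0, 0]

```text
clock: 2.6
tool_pos: [0.6575, 0.112, 0.1766]
orientation: [-0.0, 0.033, 0.999, 0.0]
contact_force: [0.0, 0.2, -0.4]
gripper_width: 0.003
grasp_force: 0.0
```

servo_tool:
  dp:
    - [0.01, 0, 0]
    - [0.02, 0, 0]
    - [0.03, 0, 0]
    - [0.04, 0, 0]
    - [0.05, 0, 0]
    - [0.06, 0, 0]
    - [0.068, 0, 0]
    - [0.076, 0, 0]
    - [0.084, 0, 0]
    - [0.084, 0, 0]
  rot:
    - [0, 0, 0]
    - [0, 0, 0]
    - [0, 0, 0]
    - [0, 0, 0]
    - [0, 0, 0]
    - [0, 0, 0]
    - [0, 0, 0]
    - [0, 0, 0]
    - [0, 0, 0]
    - [0, 0, 0]

```text
clock: 3.85
tool_pos: [0.5733, 0.1177, 0.1768]
orientation: [-0.0, 0.033, 0.999, 0.0]
contact_force: [0.2, 0.6, 1.0]
gripper_width: 0.005
grasp_force: 0.0
```

```bash
python3 w.py; python3 -c "
from h import *
c=cap('side');cv2.imwrite('pics/s1.png',cv2.resize(c['color'][120:300,170:410,::-1],(800,600)))"
```

```text
t 3.85 ledge 0.0355 0.0805 0.1768 yaxis deg off 0.03 zax [-0.  0. -1.] F [0.2 0.6 1. ] w 0.005278704191238775 q [ 0.07  0.49  1.43  0.    1.22 -1.43]
```

View pics/s1.png

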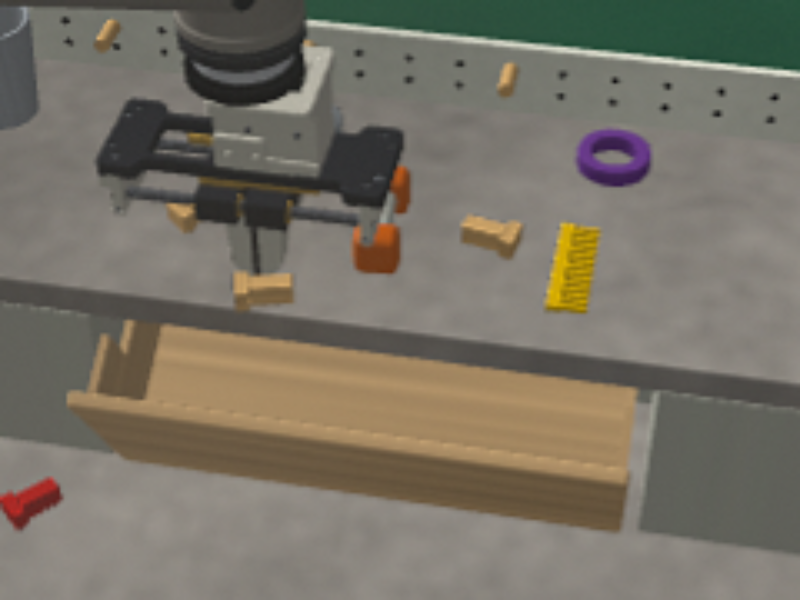

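The picture shows peg B (265,290) riding in front of the fingers, broadside, just before the edge. The rattle and comb have not moved. I push it over slowly.

servo_tool:
  dp:
    - [0.005, -0.001, 0]
    - [0.01, -0.002, 0]
    - [0.015, -0.003, 0]
    - [0.02, -0.003, 0]
    - [0.025, -0.003, 0]
    - [0.03, -0.003, 0]
    - [0.035, -0.003, 0]
    - [0.038, -0.003, 0]
    - [0.038, -0.003, 0]
    - [0.038, -0.003, 0]
  rot:
    - [0, 0, 0]
    - [0, 0, 0]
    - [0, 0, 0]
    - [0, 0, 0]
    - [0, 0, 0]
    - [0, 0, 0]
    - [0, 0, 0]
    - [0, 0, 0]
    - [0, 0, 0]
    - [0, 0, 0]

```text
clock: 5.15
tool_pos: [0.5358, 0.1171, 0.1767]
orientation: [0.0, 0.034, 0.999, 0.0]
contact_force: [-0.3, -0.2, 0.3]
gripper_width: 0.004
grasp_force: 0.0
```

servo_tool:
  dp:
    - [0, 0, -0.03]
    - [0, 0, -0.06]
    - [-0.02, 0.01, -0.07]
    - [-0.06, 0.03, -0.07]
    - [-0.1, 0.05, -0.07]
    - [-0.128, 0.068, -0.07]
    - [-0.128, 0.068, -0.07]
    - [-0.128, 0.068, -0.07]
  rot:
    - [0, 0, 0]
    - [0, 0, 0]
    - [0, 0, 0]
    - [0, 0, 0]
    - [0, 0, 0]
    - [0, 0, 0]
    - [0, 0, 0]
    - [0, 0, 0]

```text
clock: 6.15
tool_pos: [0.6674, 0.1761, 0.2463]
orientation: [-0.001, 0.033, 0.999, -0.0]
contact_force: [-0.2, -0.6, 0.0]
gripper_width: 0.008
grasp_force: 0.0
```

```bash
python3 w.py; python3 -c "
from h import *
c=cap('side');cv2.imwrite('pics/s2.png',cv2.resize(c['color'][120:300,170:410,::-1],(800,600)))"
```

```text
t 6.15 ledge 0.1255 0.1452 0.2463 yaxis deg off 0.02 zax [-0.001 -0.    -1.   ] F [-0.2 -0.6  0. ] w 0.0075117967261484715 q [ 0.15  0.66  0.95 -0.    1.54 -1.36]
```

View pics/s2.png

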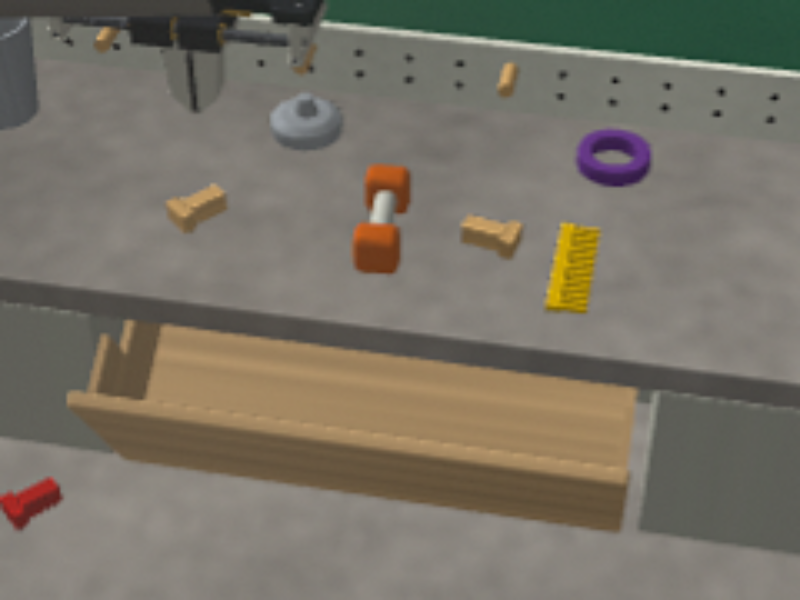

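Peg B has dropped out of sight into the bin, pegs A (195,205) and C (492,235) are untouched, and the fingers are behind A. Next I push A.

servo_tool:
  dp:
    - [0, 0, 0.03]
    - [0, 0, 0.05]
    - [0, 0, 0.063]
    - [0, 0, 0.07]
    - [0, 0, 0.07]
  rot:
    - [0, 0, 0]
    - [0, 0, 0]
    - [0, 0, 0]
    - [0, 0, 0]
    - [0, 0, 0]

```text
clock: 6.82
tool_pos: [0.6678, 0.1763, 0.177]
orientation: [0.0, 0.034, 0.999, 0.0]
contact_force: [-0.0, 0.9, 0.7]
gripper_width: 0.008
grasp_force: 0.0
```

servo_tool:
  dp:
    - [0.01, 0, 0]
    - [0.02, 0, 0]
    - [0.028, -0.001, 0]
    - [0.036, -0.002, 0]
    - [0.044, -0.003, 0]
    - [0.052, -0.004, 0]
    - [0.06, -0.005, 0]
    - [0.068, -0.006, 0]
    - [0.076, -0.007, 0]
    - [0.082, -0.008, 0]
    - [0.082, -0.008, 0]
  rot:
    - [0, 0, 0]
    - [0, 0, 0]
    - [0, 0, 0]
    - [0, 0, 0]
    - [0, 0, 0]
    - [0, 0, 0]
    - [0, 0, 0]
    - [0, 0, 0]
    - [0, 0, 0]
    - [0, 0, 0]
    - [0, 0, 0]

```text
clock: 8.2
tool_pos: [0.5852, 0.174, 0.1769]
orientation: [0.0, 0.033, 0.999, 0.0]
contact_force: [-0.1, -0.7, 0.1]
gripper_width: 0.005
grasp_force: 0.0
```

```bash
python3 w.py; python3 -c "
from h import *
c=cap('side');cv2.imwrite('pics/s3.png',cv2.resize(c['color'][120:300,170:410,::-1],(800,600)))"
```

```text
t 8.2 ledge 0.0437 0.1375 0.1769 yaxis deg off 0.03 zax [ 0.  0. -1.] F [-0.1 -0.7  0.1] w 0.004638873387649077 q [ 0.16  0.54  1.35  0.    1.25 -1.34]
```

View pics/s3.png

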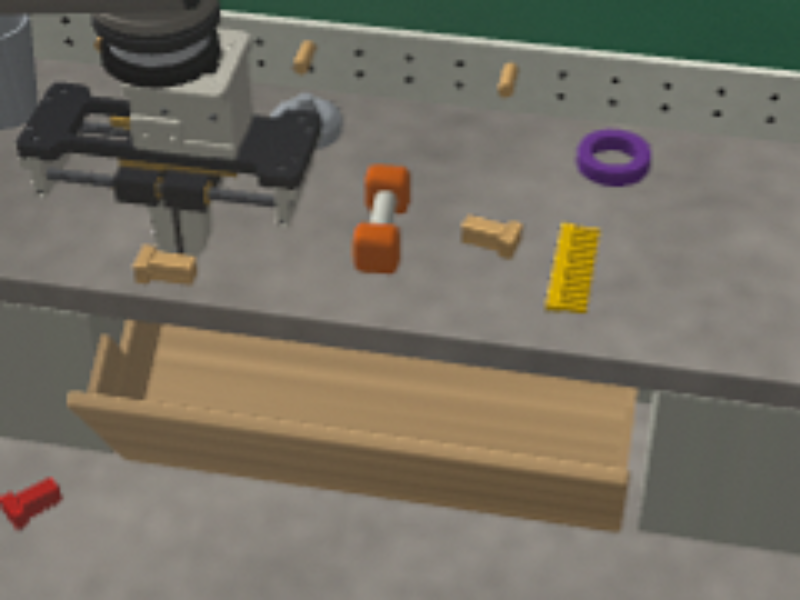

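Peg A (165,265) has turned broadside in front of the fingers but sits close to the bin's left end. I measure it before deciding whether to nudge it inwards.

```bash
python3 - <<'E'
from h import *
f=np.load('frame.npz');O=f['O'];y=float(f['yaw']);ex=np.array([np.cos(y),np.sin(y)]);ey=np.array([-ex[1],ex[0]])
c=pickle.load(open('side.pkl','rb'));P=cloud(c);L=np.dstack([(P[...,:2]-O)@ex,(P[...,:2]-O)@ey,P[...,2]])
h=cv2.cvtColor(c['color'],cv2.COLOR_RGB2HSV)
m=(L[...,2]>.174)&(L[...,2]<.194)&(abs(L[...,1])<.2)&(L[...,0]<.15)&(L[...,0]>-.03)&(h[...,1]>60)
n,lab,st,cen=cv2.connectedComponentsWithStats(m.astype(np.uint8))
for i in range(1,n):
    if st[i,4]>40: q=L[lab==i];print(cen[i].round(),st[i,4],np.percentile(q,2,axis=0).round(3),np.percentile(q,98,axis=0).round(3))
E
```

```text
[317. 190.] 150 [ 0.088 -0.091  0.174] [ 0.111 -0.051  0.189]
[341. 200.] 284 [ 0.041 -0.145  0.174] [ 0.127 -0.118  0.179]
[219. 199.] 164 [0.014 0.126 0.174] [0.035 0.164 0.189]
[282. 198.] 84 [ 0.05  -0.012  0.175] [0.065 0.017 0.193]
```

Peg A spans y .126 to .165, with the bin wall at .180, so I nudge it about 25 mm inwards from its left end.

servo_tool:
  dp:
    - [-0.01, 0, 0]
    - [-0.01, 0, -0.04]
    - [0.0, 0.03, -0.04]
    - [0.018, 0.062, -0.04]
    - [0.018, 0.062, -0.04]
    - [0.018, 0.062, -0.02]
    - [0.018, 0.062, 0]
    - [0.018, 0.062, 0]
  rot:
    - [0, 0, 0]
    - [0, 0, 0]
    - [0, 0, 0]
    - [0, 0, 0]
    - [0, 0, 0]
    - [0, 0, 0]
    - [0, 0, 0]
    - [0, 0, 0]

```text
clock: 9.25
tool_pos: [0.5717, 0.236, 0.175]
orientation: [-0.002, 0.034, 0.999, -0.001]
contact_force: [-0.3, 0.4, -0.7]
gripper_width: 0.005
grasp_force: 0.0
```

servo_tool:
  dp:
    - [0, -0.007, 0]
    - [0, -0.014, 0]
    - [0, -0.021, 0]
    - [0, -0.028, 0]
    - [0, -0.035, 0]
    - [0, -0.041, 0]
    - [0, -0.041, 0]
    - [0, -0.03, 0]
    - [0, -0.03, 0]
  rot:
    - [0, 0, 0]
    - [0, 0, 0]
    - [0, 0, 0]
    - [0, 0, 0]
    - [0, 0, 0]
    - [0, 0, 0]
    - [0, 0, 0]
    - [0, 0, 0]
    - [0, 0, 0]

```text
clock: 10.38
tool_pos: [0.5695, 0.2081, 0.1763]
orientation: [-0.0, 0.033, 0.999, -0.0]
contact_force: [0.9, 0.1, -1.1]
gripper_width: 0.004
grasp_force: 0.0
```

```bash
cat > pg.py <<'E'
from h import *
f=np.load('frame.npz');O=f['O'];y=float(f['yaw']);ex=np.array([np.cos(y),np.sin(y)]);ey=np.array([-ex[1],ex[0]])
c=cap('side');P=cloud(c);L=np.dstack([(P[...,:2]-O)@ex,(P[...,:2]-O)@ey,P[...,2]])
h=cv2.cvtColor(c['color'],cv2.COLOR_RGB2HSV)
m=(L[...,2]>.174)&(L[...,2]<.194)&(abs(L[...,1])<.2)&(L[...,0]<.15)&(L[...,0]>-.03)&(h[...,1]>60)
n,lab,st,cen=cv2.connectedComponentsWithStats(m.astype(np.uint8))
for i in range(1,n):
    if st[i,4]>40: q=L[lab==i];print(cen[i].round(),st[i,4],np.percentile(q,2,axis=0).round(3),np.percentile(q,98,axis=0).round(3))
E
python3 w.py; python3 pg.py
```

```text
t 10.375 ledge 0.0257 0.1705 0.1763 yaxis deg off 0.09 zax [-0.001 -0.    -1.   ] F [ 0.9  0.1 -1.1] w 0.003849032587100042 q [ 0.22  0.53  1.36  0.    1.25 -1.28]
[317. 190.] 146 [ 0.088 -0.091  0.175] [ 0.112 -0.052  0.189]
[341. 200.] 276 [ 0.04  -0.145  0.174] [ 0.127 -0.118  0.18 ]
[282. 198.] 82 [ 0.051 -0.012  0.175] [0.066 0.017 0.194]
[227. 200.] 153 [0.013 0.105 0.175] [0.035 0.144 0.189]
```

servo_tool:
  dp:
    - [0, 0, -0.04]
    - [-0.015, 0, -0.04]
    - [-0.034, -0.025, -0.04]
    - [-0.034, -0.045, -0.04]
    - [-0.034, -0.045, -0.04]
    - [-0.034, -0.045, -0.02]
    - [-0.034, -0.045, 0]
    - [-0.034, -0.045, 0]
  rot:
    - [0, 0, 0]
    - [0, 0, 0]
    - [0, 0, 0]
    - [0, 0, 0]
    - [0, 0, 0]
    - [0, 0, 0]
    - [0, 0, 0]
    - [0, 0, 0]

```text
clock: 11.42
tool_pos: [0.5991, 0.1605, 0.1753]
orientation: [-0.002, 0.033, 0.999, -0.0]
contact_force: [1.1, 0.3, 0.2]
gripper_width: 0.002
grasp_force: 0.0
```

servo_tool:
  dp:
    - [0.01, 0, 0]
    - [0.018, 0, 0]
    - [0.026, 0, 0]
    - [0.032, 0, 0]
    - [0.038, 0, 0]
    - [0.043, 0, 0]
    - [0.048, 0, 0]
    - [0.053, 0, 0]
    - [0.058, 0, 0]
    - [0.062, 0, 0]
    - [0.062, 0, 0]
    - [0.062, 0, 0]
  rot:
    - [0, 0, 0]
    - [0, 0, 0]
    - [0, 0, 0]
    - [0, 0, 0]
    - [0, 0, 0]
    - [0, 0, 0]
    - [0, 0, 0]
    - [0, 0, 0]
    - [0, 0, 0]
    - [0, 0, 0]
    - [0, 0, 0]
    - [0, 0, 0]

```text
clock: 12.92
tool_pos: [0.5389, 0.164, 0.1768]
orientation: [0.0, 0.033, 0.999, 0.0]
contact_force: [0.0, 0.5, 0.7]
gripper_width: 0.006
grasp_force: 0.0
```

```bash
python3 w.py; python3 pg.py
```

```text
t 12.925 ledge -0.0018 0.1245 0.1768 yaxis deg off 0.02 zax [ 0.  0. -1.] F [0.  0.5 0.7] w 0.006198712607621041 q [ 0.16  0.45  1.49  0.    1.19 -1.34]
[317. 190.] 151 [ 0.087 -0.09   0.174] [ 0.112 -0.051  0.189]
[341. 200.] 282 [ 0.04  -0.145  0.174] [ 0.128 -0.118  0.18 ]
[283. 198.] 85 [ 0.051 -0.012  0.175] [0.066 0.017 0.193]
```

A is off the ledge. Now I go behind C.

servo_tool:
  dp:
    - [0, 0, -0.04]
    - [0, -0.01, -0.07]
    - [-0.03, -0.05, -0.07]
    - [-0.06, -0.09, -0.07]
    - [-0.09, -0.13, -0.07]
    - [-0.12, -0.17, -0.07]
    - [-0.138, -0.195, -0.07]
    - [-0.138, -0.195, -0.07]
    - [-0.138, -0.195, -0.04]
    - [-0.138, -0.195, -0.015]
    - [-0.138, -0.195, 0]
    - [-0.138, -0.195, 0]
  rot:
    - [0, 0, 0]
    - [0, 0, 0]
    - [0, 0, 0]
    - [0, 0, 0]
    - [0, 0, 0]
    - [0, 0, 0]
    - [0, 0, 0]
    - [0, 0, 0]
    - [0, 0, 0]
    - [0, 0, 0]
    - [0, 0, 0]
    - [0, 0, 0]

```text
clock: 14.48
tool_pos: [0.6628, -0.039, 0.1759]
orientation: [-0.001, 0.033, 0.999, 0.0]
contact_force: [-0.4, -0.2, 0.4]
gripper_width: 0.001
grasp_force: 0.0
```

servo_tool:
  dp:
    - [0.01, 0, 0]
    - [0.02, 0, 0]
    - [0.028, 0, 0]
    - [0.036, 0, 0]
    - [0.044, 0, 0]
    - [0.052, 0, 0]
    - [0.06, 0, 0]
    - [0.068, 0, 0]
    - [0.076, 0, 0]
    - [0.084, 0, 0]
    - [0.09, 0, 0]
    - [0.09, 0, 0]
  rot:
    - [0, 0, 0]
    - [0, 0, 0]
    - [0, 0, 0]
    - [0, 0, 0]
    - [0, 0, 0]
    - [0, 0, 0]
    - [0, 0, 0]
    - [0, 0, 0]
    - [0, 0, 0]
    - [0, 0, 0]
    - [0, 0, 0]
    - [0, 0, 0]

```text
clock: 15.98
tool_pos: [0.5732, -0.0337, 0.1768]
orientation: [-0.0, 0.034, 0.999, 0.0]
contact_force: [0.0, -0.1, 0.1]
gripper_width: 0.006
grasp_force: 0.0
```

```bash
python3 w.py; python3 pg.py
```

```text
t 15.975 ledge 0.0457 -0.0705 0.1768 yaxis deg off 0.02 zax [-0.  0. -1.] F [ 0.  -0.1  0.1] w 0.006156204110327864 q [-0.19  0.47  1.46  0.    1.21 -1.7 ]
[283. 198.] 82 [ 0.051 -0.012  0.174] [0.068 0.017 0.193]
[340. 203.] 236 [ 0.041 -0.145  0.174] [ 0.109 -0.118  0.179]
[313. 211.] 166 [ 0.013 -0.093  0.175] [ 0.037 -0.055  0.19 ]
```

servo_tool:
  dp:
    - [0.006, 0, 0]
    - [0.012, 0, 0]
    - [0.017, 0, 0]
    - [0.022, 0, 0]
    - [0.027, 0, 0]
    - [0.032, 0, 0]
    - [0.037, 0, 0]
    - [0.042, 0, 0]
    - [0.048, 0, 0]
    - [0.048, 0, 0]
  rot:
    - [0, 0, 0]
    - [0, 0, 0]
    - [0, 0, 0]
    - [0, 0, 0]
    - [0, 0, 0]
    - [0, 0, 0]
    - [0, 0, 0]
    - [0, 0, 0]
    - [0, 0, 0]
    - [0, 0, 0]

```text
clock: 17.27
tool_pos: [0.5253, -0.0305, 0.1768]
orientation: [-0.0, 0.034, 0.999, 0.0]
contact_force: [0.3, 0.1, -0.1]
gripper_width: 0.009
grasp_force: 0.0
```

servo_tool:
  dp:
    - [0, 0, -0.04]
    - [0, 0, -0.08]
    - [0.05, 0.02, -0.08]
    - [0.1, 0.05, -0.08]
    - [0.14, 0.07, -0.08]
    - [0.15, 0.07, -0.08]
    - [0.15, 0.07, -0.08]
    - [0.15, 0.07, -0.08]
  rot:
    - [0, 0, 0]
    - [0, 0, 0]
    - [0, 0, 0]
    - [0, 0, 0]
    - [0, 0, 0]
    - [0, 0, 0]
    - [0, 0, 0]
    - [0, 0, 0]

```text
clock: 18.27
tool_pos: [0.3819, 0.0488, 0.2568]
orientation: [0.0, 0.034, 0.999, -0.0]
contact_force: [-1.1, -0.1, 0.3]
gripper_width: 0.006
grasp_force: 0.0
```

```bash
python3 w.py; python3 pg.py; python3 - <<'E'
from h import *
c=cap('top');cv2.imwrite('pics/t4.png',cv2.resize(c['color'][165:300,165:365,::-1],(800,540),interpolation=cv2.INTER_CUBIC))
E
```

```text
t 18.275 ledge -0.1508 -0.0011 0.2568 yaxis deg off -0.02 zax [ 0.001 -0.    -1.   ] F [-1.1 -0.1  0.3] w 0.006132659970258716 q [-0.07  0.05  1.81 -0.    1.28 -1.58]
[341. 200.] 284 [ 0.04  -0.145  0.174] [ 0.127 -0.118  0.18 ]
```

View pics/t4.png

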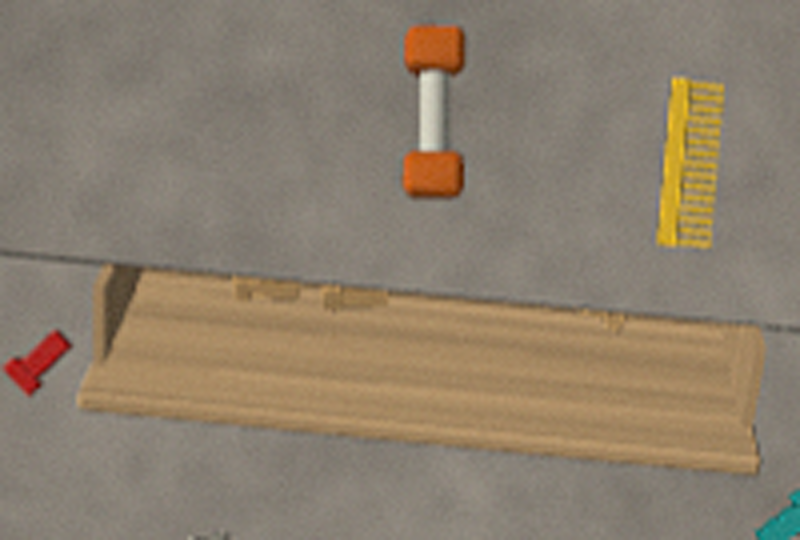

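All three pegs lie against the back wall inside the bin, at (267,289), (355,297) and (605,318). The comb and rattle have not moved. Now I lower the fingers before the rim and push the bin shut.

servo_tool:
  dp:
    - [0, 0, 0.03]
    - [0, 0, 0.06]
    - [0, 0, 0.09]
    - [0, 0, 0.11]
    - [0, 0, 0.122]
    - [-0.02, 0, 0.122]
    - [-0.03, 0, 0.122]
    - [-0.04, 0, 0.122]
    - [-0.048, 0, 0.122]
    - [-0.056, 0, 0.122]
    - [-0.062, 0, 0.122]
    - [-0.068, 0, 0.122]
  rot:
    - [0, 0, 0]
    - [0, 0, 0]
    - [0, 0, 0]
    - [0, 0, 0]
    - [0, 0, 0]
    - [0, 0, 0]
    - [0, 0, 0]
    - [0, 0, 0]
    - [0, 0, 0]
    - [0, 0, 0]
    - [0, 0, 0]
    - [0, 0, 0]

```text
clock: 19.88
tool_pos: [0.4473, 0.045, 0.1345]
orientation: [-0.002, 0.033, 0.999, 0.0]
contact_force: [-5.6, -0.1, 3.3]
gripper_width: 0.006
grasp_force: 2.7
```

servo_tool:
  dp:
    - [-0.006, 0, 0]
    - [-0.012, 0, 0]
    - [-0.018, 0, 0]
    - [-0.024, 0, 0]
    - [-0.03, 0, 0]
    - [-0.035, 0, 0]
    - [-0.04, 0, 0]
    - [-0.045, 0, 0]
    - [-0.05, 0, 0]
    - [-0.054, 0, 0]
    - [-0.058, 0, 0]
    - [-0.058, 0, 0]
  rot:
    - [0, 0, 0]
    - [0, 0, 0]
    - [0, 0, 0]
    - [0, 0, 0]
    - [0, 0, 0]
    - [0, 0, 0]
    - [0, 0, 0]
    - [0, 0, 0]
    - [0, 0, 0]
    - [0, 0, 0]
    - [0, 0, 0]
    - [0, 0, 0]

```text
clock: 21.38
tool_pos: [0.5071, 0.0408, 0.1347]
orientation: [0.0, 0.034, 0.999, 0.0]
contact_force: [-0.1, 0.3, -0.6]
gripper_width: 0.005
grasp_force: 0.0
```

```bash
python3 w.py
```

```text
t 21.375 ledge -0.0254 -0.0006 0.1347 yaxis deg off 0.02 zax [ 0.001  0.    -1.   ] F [-0.1  0.3 -0.6] w 0.005356009720017322 q [-0.07  0.41  1.7   0.    1.03 -1.57]
```

servo_tool:
  dp:
    - [-0.002, 0, 0]
    - [-0.003, 0, 0]
    - [-0.004, 0, 0]
    - [-0.005, 0, 0]
    - [-0.006, 0, 0]
    - [-0.006, 0, 0]
  rot:
    - [0, 0, 0]
    - [0, 0, 0]
    - [0, 0, 0]
    - [0, 0, 0]
    - [0, 0, 0]
    - [0, 0, 0]

```text
clock: 22.12
tool_pos: [0.5101, 0.0407, 0.1346]
orientation: [-0.003, 0.033, 0.999, 0.0]
contact_force: [-9.8, -0.9, 7.0]
gripper_width: 0.007
grasp_force: 5.0
```

servo_tool:
  dp:
    - [-0.001, 0, 0]
    - [-0.002, 0, 0]
    - [-0.003, 0, 0]
    - [-0.003, 0, 0]
  rot:
    - [0, 0, 0]
    - [0, 0, 0]
    - [0, 0, 0]
    - [0, 0, 0]

```text
clock: 22.62
tool_pos: [0.51, 0.0407, 0.1346]
orientation: [-0.006, 0.033, 0.999, -0.0]
contact_force: [-21.3, -0.4, 16.4]
gripper_width: 0.009
grasp_force: 10.9
```

servo_tool:
  dp:
    - [0.01, 0, 0]
    - [0.03, 0, 0]
    - [0.06, 0, 0]
    - [0.1, 0, -0.03]
    - [0.12, 0, -0.08]
    - [0.12, 0, -0.12]
    - [0.12, 0, -0.12]
    - [0.12, 0, -0.12]
    - [0.12, 0, -0.12]
  rot:
    - [0, 0, 0]
    - [0, 0, 0]
    - [0, 0, 0]
    - [0, 0, 0]
    - [0, 0, 0]
    - [0, 0, 0]
    - [0, 0, 0]
    - [0, 0, 0]
    - [0, 0, 0]

```text
clock: 23.75
tool_pos: [0.3953, 0.0484, 0.2535]
orientation: [-0.001, 0.034, 0.999, 0.0]
contact_force: [-1.1, -0.2, 0.0]
gripper_width: 0.006
grasp_force: 0.0
```

```bash
python3 w.py; python3 - <<'E'
from h import *
f=np.load('frame.npz');O=f['O'];y=float(f['yaw']);ex=np.array([np.cos(y),np.sin(y)]);ey=np.array([-ex[1],ex[0]])
c=cap('top');cv2.imwrite('pics/t5.png',cv2.resize(c['color'][90:310,90:460,::-1],(740,440)))
P=cloud(c);L=np.dstack([(P[...,:2]-O)@ex,(P[...,:2]-O)@ey,P[...,2]])
m=(L[...,0]<-.004)&(L[...,0]>-.1)&(abs(L[...,1])<.17)&(L[...,2]>.12)&(L[...,2]<.2);q=L[m];print(len(q),np.percentile(q,[2,50,98],axis=0).round(4))
E
```

```text
t 23.75 ledge -0.1374 -0.0006 0.2535 yaxis deg off 0.02 zax [-0.002  0.    -1.   ] F [-1.1 -0.2  0. ] w 0.006301369490111594 q [-0.07  0.08  1.78  0.    1.28 -1.58]
694 [[-0.0139 -0.1616  0.1609]
 [-0.0088  0.0055  0.1648]
 [-0.0042  0.1609  0.1684]]
```

View pics/t5.png

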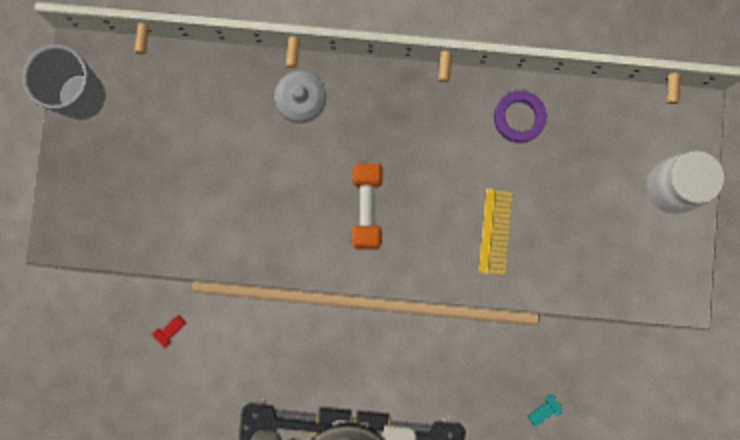

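The bin is shut: the panel runs flush along the edge from (195,287) to (535,318), with its outer top at -13 mm. The bystanders have not moved and the arm is clear. I hand the job in.

```bash
python3 -c "
from cell import workorder
print(workorder.finish_job())"
```

```text
the job is handed in; nothing more can be done
None
```

All three pegs were swept over the edge into the bin, the bin was pushed shut and the arm drawn clear; the job was handed in at about 24 s of the 67 s allowed, with no verdict returned.

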